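Seat the jar caddy on its turntable, bring the tall jar to the front and hold it there

TASK

Put the loaded jar caddy back on its turntable: lower it by its wooden grip so that the two pins go up through the holes in its foot and it sits flush on the disc. Only once it is seated, turn the carousel until the tall jar is at the front, squarely behind the price-card holder, and finish still gripping the wooden grip and holding everything still, so that I can stick a price label on that jar. Keep all four jars standing in their places, do not drop the caddy, and leave the other things on the table alone.

Things in the scene. Friction and masses are not known exactly. Their poses are not given: they have to be found in the camera images.
- caddy: round wooden caddy with four jars, 0.75 kg in all. Foot plate 176 mm across, 8 mm thick, two holes at x = +-48 mm; above it a gallery plate (z 44 to 50 mm) steadies jars standing on the foot plate at x, y = +-42 mm; stem and grip in the middle. Origin: centre of its underside. At the start on the table, its -x side towards the robot within 0.5 rad. Fits the turntable either way round.
- grip (a point): centre of the caddy's flat upright wooden grip, on its axis, 176 mm above its underside: 36 mm long along x, 14 mm thick along y, 42 mm tall (z 155 to 197 mm over the underside), on a 12 mm steel stem; axes as the caddy's. Behind the caddy a display wall 0.5 m tall stands at about x = 0.62 and beyond: approach from the robot's side
- hole_a (a point): centre, at the underside, of a 13 mm through hole in the caddy's foot plate, at caddy x = +48 mm, y = 0; an 18 mm sight hole in the gallery lies right above it
- hole_b (a point): the same for the other hole, at caddy x = -48 mm
- tall_jar: the tall jar, the only one of its size: grey, 45 mm across, 125 mm high (its neighbours 96), its top 133 mm above the caddy's underside, black ribbed cap, about 0.14 kg, standing loose in one of the two jar places on the caddy's -x side; origin at the centre of its underside
- jar_a: sprinkle jar, 46 mm across, 96 mm high, about 0.11 kg, standing loose in one of the caddy's jar places; origin at the centre of its underside
- jar_b: sprinkle jar, 46 mm across, 96 mm high, about 0.11 kg, standing loose in one of the caddy's jar places; origin at the centre of its underside
- jar_c: sprinkle jar, 46 mm across, 96 mm high, about 0.11 kg, standing loose in one of the caddy's jar places; origin at the centre of its underside
- turntable: the turntable's foot, fixed to the table: dark steel, 160 mm across. A small price-card holder (66 mm wide, 44 mm high) stands about 110 mm out from the axis along its -x and marks the front (it looks to the robot within 0.35 rad). Origin on the table on the turning axis, z up. The wooden disc turning on it is 188 mm across, its top 28 mm above the table.
- disc (a joint): turn of the wooden disc on the foot, rad, positive anticlockwise from above; 0 when the line of its two pins runs through the card holder (starts within 0.25 of that). Turns both ways without a stop in the working range, with slight friction (about 0.05 N m), and stays where it is left.
- pin_a (a point): tip of one of the disc's two steel locating pins: 10 mm thick, 18 mm tall with a tapered tip, 48 mm from the axis, tip 46 mm above the table. At joint value 0 it is on the foot's +x side.
- pin_b (a point): tip of the other pin, straight across the axis from pin_a
- stamp: wooden price stamp with a turned knob, 33x58x76 mm, a bystander to be left alone; origin at the centre of its underside
- choc_bar: flat wrapped chocolate bar, 57x162x12 mm, a bystander to be left alone; origin at the centre of its underside
- swirl_lolly: lollipop lying flat, 149x64x21 mm, a bystander to be left alone; origin at the centre of its underside
- tea_box: upright carton, 49x73x122 mm, a bystander to be left alone; origin at the centre of its underside
- mint_box: upright carton, 55x63x102 mm, a bystander to be left alone; origin at the centre of its underside

How it is judged:
By the outcome, as a careful person would: the job done as asked, in the order asked, and still so for the second after the job is handed in, while the arm keeps its last pose, push and grip.
It also fails if it takes over 51 s, if anything falls off the work surface, if the arm or the gripper's body presses on something with over 40 N, if the wrist force passes 120 N, or if a joint passes its speed limit or range.

ROBOT

A 7-joint arm with a two-finger parallel gripper is mounted at the origin on a cart in front of the work surface, level with it; the furniture and walls round the work are solid. World frame = base frame: x ahead of the robot, y to its left, z up, the work surface at z = 0. Lengths are in m, angles in rad, forces in N, time in s.
With the tool pointing down it reaches from about 0.35 to 0.9 m from the base axis. Payload 8.1 kg.
Tool frame: the origin (TCP) lies midway between the tips of the shut fingers; the grasp point (between the pads) lies 19 mm behind it; z points along the fingers, y is the line along which they close (so a half turn about z gives the same grasp; the last joint's range is limited). The gripper opens to 92 mm and grips with 3 to 60 N. Pads are 19 mm wide; open, the fingers measure 130 mm over their backs; the gripper's body (75 mm by 190 mm) begins 47 mm behind the grasp point.
Start: joints at [-1.321, 0.434, 0.025, 1.573, -0.012, 1.134, -0.075], TCP at [0.216, 0.587, 0.227] pointing down, gripper open.
Joint ranges: [-2.62, 2.62], [-0.44, 2.09], [-1.27, 1.32], [0.08, 2.57], [-1.32, 4.46], [0.12, 2], [-2.74, 2.74]. Speed limits (rad/s): [2.22, 2.22, 3.01, 3.01, 3.14, 3.14, 3.14].

INTERFACE

Orientations are given as a rotation vector (axis times angle).
In Python, from cell import arm gives the robot as it stands.
- The arm moves only by the tool carry_out, never from a script. Its arguments are lists of equal length, an entry for each row: "claw": the finger opening in cm, from 0 to 9.18; "delta_pos": the shift along the tool's x, y, z in cm, a list of three; "angular": the turn, a rotation vector about the tool's x, y, z in rad, a list of three. In form: {"claw": [claw, ...], "delta_pos": [[dx, dy, dz], ...], "angular": [[ax, ay, az], ...]}. A call has 1 to 20 rows; each row shifts and turns the commanded pose from where the row before left it, along the tool's axes as they then stand; what a row does not reach is not made up. A row lasts 1/10 s, in which the tool goes at most 50 mm and 8.59 degrees, less where a joint would pass 70% of its speed; a pose out of reach is approached as far as the arm can. A call with a gripper value outside its range is refused whole. The fingers move at their own pace and stop on an object; "force" is the grip in N (left out, the last holds). Time passes only in rows, so rows that do not move let the fingers close. It gives the time, the measured TCP pose, the force, the opening and the grip force at its end, in the units of the state.
- arm.observe(): the state, without advancing time (a new reading comes with each control period).
- arm.get_image(name): name is "side" or "top"; returns a dict with "frame" (480x640x3 uint8, red, green, blue), "mtx" (3x3 intrinsics, pixels), "dist" ([k1, k2, p1, p2, k3] as OpenCV has them; the pictures are not rectified), "T" (4x4, takes a point from camera to world coordinates). Camera axes: x right, y down, z forward; pixel columns grow to the right and rows downward; lengths in m; the calibration is good to about 2 mm. A picture is of the moment at which its call begins. There is no depth.
- arm.sign_off(): hands the job in; it is judged then, once.
Trained networks look in a picture, given as the dict that the camera call returned (one of the last four; its "shot" number tells which), for a name from the list of things; names that differ only in an ending like _2 or _b are one class to them, and where a whole thing is asked for, a point or a joint stands for the part that bears it (a point fixed in the world has none). Each returns a list of dicts, best first, with "conf" (0 to 1); they miss things now and then, are a little off and sometimes report something else, mostly with a low value. They report only what shows in the picture. A call takes as long as a camera call.
- arm.look_for(label, picture): "centre" ([column, row] as shares, 0 to 1, of the picture: columns of its width, rows of its height, amid what is visible of it).
- arm.trace(label, picture): "region" (480x640 bool, what is visible of it) and "centre" ([column, row] as shares, 0 to 1, of the picture: columns of its width, rows of its height, amid what is visible of it).
- arm.place_of(label, picture): "centre" ([column, row] as shares, 0 to 1, of the picture: columns of its width, rows of its height: a listed point, or the origin of a listed thing).
The state is a dict: "clock": time; "joints": joint angles; "dq": joint speeds; "joint_efforts": joint torques, N m; "position": TCP position; "ee_rot": TCP orientation; "force": force on the tool from outside, world axes, zero at the start; "ft_torque": the same for the moment, N m; "width": opening from 0.0 (shut) to 1.0 (fully open); "gripper_force": force on a finger pad.
Only numpy, scipy, OpenCV 4.12 (cv2) and the standard library are available. Lean on these libraries where they do the work, as an engineer would, in place of code of your own. Each camera call takes 0.05 s, during which the arm holds its last target. There are 200 camera calls.

## Working session

There is one attempt and no reset: what is moved stays moved. The work goes in short steps, Python scripts to look and compute and a tool call to move; the robot and the scene stay as the last step left them, time stands still between calls to the robot, and variables do not carry over. Pictures are saved under pics/ and viewed, at most 10 in all, crops included, and the job is handed in when it is done.

Besides the shell and the picture viewer there is one more tool, called as a command line: name --argument value ..., lists and objects as JSON in quotes. carry_out: Moves the arm, as the interface text tells. Its arguments: {"type":"object","properties":{"claw":{"type":"array","items":{"type":"number"}},"delta_pos":{"type":"array","items":{"type":"array","items":{"type":"number"}}},"angular":{"type":"array","items":{"type":"array","items":{"type":"number"}}},"force":{"type":"number"}},"required":["claw","delta_pos","angular"]}

```bash
ls; mkdir -p pics
cat > h.py <<'E'
import numpy as np, cv2
from cell import arm
def ray(p,c):
    uv=np.array([[c[0]*640,c[1]*480]],float).reshape(1,1,2)
    n=cv2.undistortPoints(uv,p["mtx"],np.array(p["dist"])).ravel()
    T=np.array(p["T"]); d=T[:3,:3]@np.array([n[0],n[1],1]); return T[:3,3],d
def atz(p,c,z):
    o,d=ray(p,c); return o+d*(z-o[2])/d[2]
def proj(p,X):
    T=np.linalg.inv(np.array(p["T"])); r=cv2.Rodrigues(T[:3,:3])[0]
    return cv2.projectPoints(np.array(X,float).reshape(-1,3),r,T[:3,3],p["mtx"],np.array(p["dist"]))[0].reshape(-1,2)
def tri(p1,c1,p2,c2):
    A=[];b=[]
    for p,c in((p1,c1),(p2,c2)):
        o,d=ray(p,c); d=d/np.linalg.norm(d); M=np.eye(3)-np.outer(d,d); A.append(M); b.append(M@o)
    X,*_=np.linalg.lstsq(np.vstack(A),np.hstack(b),rcond=None)
    return X,np.linalg.norm(np.vstack(A)@X-np.hstack(b))
def save(p,n): cv2.imwrite("pics/"+n+".png",cv2.cvtColor(p["frame"],cv2.COLOR_RGB2BGR))
E
python3 - <<'E'
from h import *
np.set_printoptions(precision=4,suppress=True)
P={n:arm.get_image(n) for n in("side","top")}
for n in P: save(P[n],n+"0"); print(n,np.array(P[n]["T"])[:3])
Z=dict(grip=.176,hole_a=0,caddy=0,tall_jar=.008,jar_a=.008,turntable=0,pin_a=.046,stamp=0,choc_bar=0,swirl_lolly=0,tea_box=0,mint_box=0)
for l,z in Z.items():
    for n in P:
        for r in arm.place_of(l,P[n])[:4]: print(l,n,round(r["conf"],2),np.array(r["centre"])*[640,480],atz(P[n],r["centre"],z))
s=arm.observe();print(s)
E
```

```text
pics
side [[-0.9996  0.0139  0.0246  0.4947]
 [-0.014   0.5141 -0.8576  1.0159]
 [-0.0246 -0.8576 -0.5137  0.6971]]
top [[-0.0204 -0.9858  0.1666  0.3205]
 [-0.9998  0.0186 -0.0119  0.052 ]
 [ 0.0086 -0.1668 -0.986   1.2562]]
grip side 0.87 [345.984 271.488] [0.4669 0.2778 0.176 ]
grip top 0.84 [222.528 263.616] [0.4613 0.2697 0.176 ]
grip top 0.59 [412.48  230.592] [ 0.5318 -0.1805  0.176 ]
grip top 0.3 [478.592 263.28 ] [ 0.45   -0.3358  0.176 ]
hole_a side 0.64 [367.488 336.192] [0.4185 0.2775 0.    ]
hole_a side 0.61 [326.016 332.688] [0.5106 0.2652 0.    ]
hole_a top 0.74 [223.296 262.08 ] [0.4884 0.3032 0.    ]
hole_a top 0.71 [228.416 281.184] [0.4359 0.2886 0.    ]
hole_a top 0.7 [238.72 251.28] [0.5174 0.261  0.    ]
caddy side 0.93 [342.912 333.984] [0.4728 0.2699 0.    ]
caddy side 0.35 [360.   267.12] [0.4186 0.0086 0.    ]
caddy top 0.86 [234.88  266.208] [0.4765 0.2712 0.    ]
tall_jar side 0.73 [324.224 338.016] [0.5142 0.2905 0.008 ]
tall_jar side 0.6 [356.608 349.92 ] [0.4455 0.327  0.008 ]
tall_jar top 0.91 [216.384 279.216] [0.441  0.3198 0.008 ]
tall_jar top 0.69 
[... 1208 characters left out ...]
924  0.    ]
mint_box side 0.67 [284.096 428.016] [0.5843 0.5084 0.    ]
mint_box top 0.85 [155.52  229.824] [0.5821 0.4957 0.    ]
mint_box top 0.52 [234.624 268.896] [0.4691 0.2719 0.    ]
{'clock': 1.3, 'joints': array([-1.3206,  0.4345,  0.025 ,  1.5732, -0.0116,  1.134 , -0.0751]), 'dq': array([-0.0004,  0.0003, -0.0012,  0.0001,  0.0012, -0.0002,  0.0014]), 'joint_efforts': array([ -0.0012, -66.766 ,   0.9831, -31.4812,  -0.0608,   0.0326,
         0.    ]), 'position': array([0.216 , 0.5865, 0.2267]), 'ee_rot': array([0.5514, 3.0928, 0.    ]), 'force': array([-0.6114,  0.5392, -0.3925]), 'ft_torque': array([ 0.0248, -0.0214,  0.0005]), 'gripper_force': 0.0, 'width': 0.998751610916697}
```

View pics/side0.png

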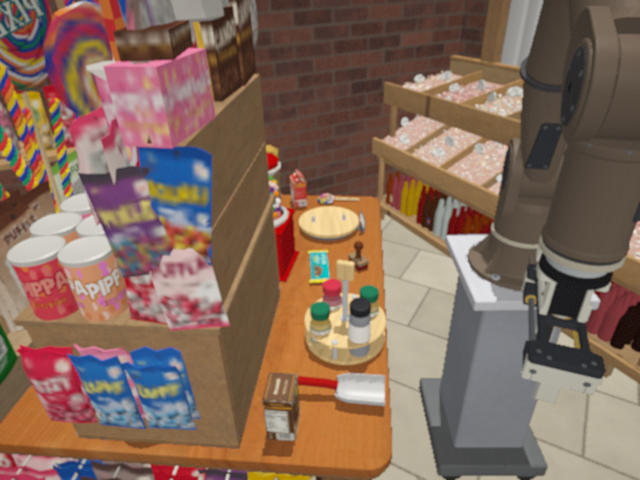

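View pics/top0.png

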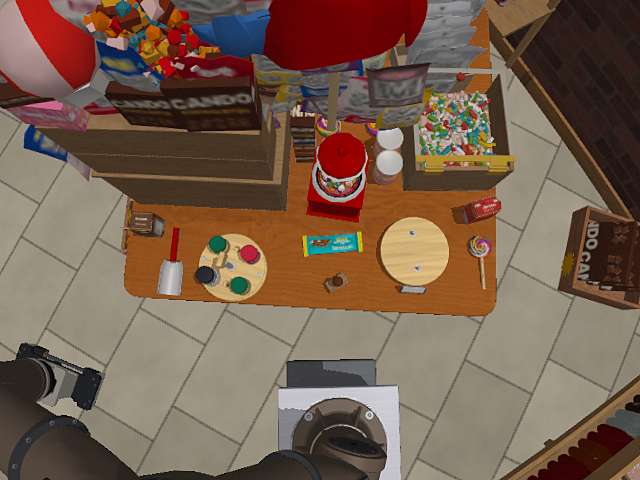

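The side view shows the caddy at (345,330), the grip top at (345,270) and the turntable at (328,222). In the top view the black-capped tall jar is at (205,275), which is caddy -x, +y. The disc is at (415,250) with pins at (411,234) and (417,267), and the card holder is at (412,290). Next I'll fit the poses more exactly.

```bash
cat > fit.py <<'E'
from h import *
from scipy.optimize import least_squares
def caps(p,box):
    """centroids (px) of caps by colour in box (c0,r0,c1,r1)"""
    c0,r0,c1,r1=box; hsv=cv2.cvtColor(p["frame"],cv2.COLOR_RGB2HSV)[r0:r1,c0:c1]
    H,S,V=[hsv[...,i].astype(int) for i in range(3)]
    M=dict(green=(H>55)&(H<95)&(S>110),red=((H>165)|(H<3))&(S>130),black=(V<60))
    out=[]
    for k,m in M.items():
        n,l,st,ce=cv2.connectedComponentsWithStats(m.astype(np.uint8))
        for i in range(1,n):
            if st[i,4]>25: out.append((k,st[i,4],*np.round(ce[i]+[c0,r0],1)))
    return out
E
python3 - <<'E'
from fit import *
np.set_printoptions(precision=4,suppress=True)
S=arm.get_image("side");T=arm.get_image("top")
print(caps(S,(295,255,395,370)));print(caps(T,(190,228,275,305)))
for n,p in(("side",S),("top",T)):
    for l in("pin_a","turntable","disc","hole_a","grip"):
        for r in arm.trace(l,p)[:2]:
            m=r["region"]; print(n,l,round(r["conf"],2),np.array(r["centre"])*[640,480],m.sum())
a=cv2.resize(T["frame"][225:310,185:280],None,fx=4.2,fy=4.2,interpolation=cv2.INTER_CUBIC)
b=cv2.resize(S["frame"][250:370,295:395],None,fx=3.6,fy=3.6,interpolation=cv2.INTER_CUBIC)
c=cv2.resize(T["frame"][210:300,370:510],None,fx=2.8,fy=2.8,interpolation=cv2.INTER_CUBIC)
im=np.zeros((620,800,3),np.uint8);im[:a.shape[0],:a.shape[1]]=a;im[:b.shape[0],400:400+b.shape[1]]=b;im[360:360+c.shape[0],:c.shape[1]]=c
save({"frame":im[:600]},"crop1")
E
```

```text
[('green', np.int32(214), np.float64(319.7), np.float64(266.7)), ('green', np.int32(206), np.float64(369.1), np.float64(293.0)), ('green', np.int32(251), np.float64(319.9), np.float64(310.8)), ('red', np.int32(274), np.float64(331.6), np.float64(287.8)), ('black', np.int32(223), np.float64(359.9), np.float64(307.7))]
[('green', np.int32(211), np.float64(217.2), np.float64(243.5)), ('green', np.int32(209), np.float64(238.5), np.float64(284.6)), ('red', np.int32(244), np.float64(249.3), np.float64(253.3)), ('black', np.int32(243), np.float64(204.6), np.float64(274.3))]
side pin_a 0.9 [329.088 222.384] 1398
side turntable 0.81 [329.088 221.712] 1728
side turntable 0.67 [333.376 293.28 ] 478
side disc 0.59 [326.976 223.488] 1499
side hole_a 0.63 [345.088 333.504] 2779
side grip 0.87 [342.016 336.912] 3010
top pin_a 0.88 [413.376 248.208] 3661
top pin_a 0.35 [242.112 282.912] 263
top turntable 0.91 [414.272 252.   ] 3912
top disc 0.95 [414.08 248.4 ] 3702
top hole_a 0.67 [234.176 266.304] 2392
top hole_a 0.25 [219.712 245.184] 310
top grip 0.57 [232.704 266.88 ] 2284
```

View pics/crop1.png

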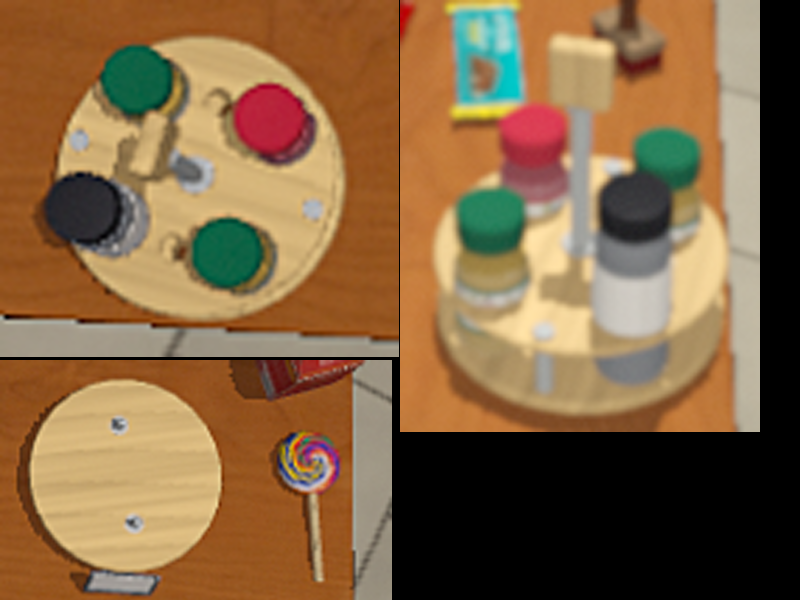

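The zoomed crop shows the sight holes at top-view (236,248) and (226,283), the support posts at (204,258) and (259.5,275), the pins at (412.5,233) and (418,268), and the card holder at (413.6,289.6). Now the fit.

Run:
```python
from fit import *
np.set_printoptions(precision=4,suppress=True)
S=arm.get_image("side");T=arm.get_image("top")
# caddy
q=.042
obs=[(S,[-q,-q,.095],(369.1,293)),(S,[q,q,.095],(319.9,310.8)),(S,[q,-q,.095],(331.6,287.8)),(S,[-q,q,.123],(359.9,307.7)),
(T,[q,q,.097],(217.2,243.5)),(T,[-q,-q,.097],(238.5,284.6)),(T,[q,-q,.097],(249.3,253.3)),(T,[-q,q,.126],(204.6,274.3)),
(T,[.048,0,.05],(236.2,248.1)),(T,[-.048,0,.05],(226,283.3))]
def res(v,obs):
    c,s=np.cos(v[2]),np.sin(v[2]);r=[]
    for p,X,uv in obs: r+=list(proj(p,[v[0]+c*X[0]-s*X[1],v[1]+s*X[0]+c*X[1],X[2]])[0]-uv)
    return np.array(r)
for nm,o in(("all",obs),("side",obs[:4]),("top",obs[4:])):
    f=least_squares(res,[.47,.27,-.2],args=(o,)); print(nm,f.x); 
    if nm=="all": print(f.fun.reshape(-1,2)); g=f.x
post=[atz(T,np.array(u)/[640,480],.05) for u in((204,258.3),(259.5,275))];print("posts",post,np.linalg.norm(post[0]-post[1]),"yaw",np.arctan2(-(post[0]-post[1])[0],(post[0]-post[1])[1]))
for p,l in((S,"s"),(T,"t")): print(l,"grip px pred",proj(p,[g[0],g[1],.176]))
print("grip tri",tri(S,np.array([346,271.5])/[640,480],T,np.array([222.5,263.6])/[640,480]))
# disc
for n,p in(("side",S),("top",T)):
    m=max(arm.trace("disc",p),key=lambda r:r["conf"])["region"].astype(np.uint8)
    ct=max(cv2.findContours(m,cv2.RETR_EXTERNAL,cv2.CHAIN_APPROX_NONE)[0],key=len)
    w=np.array([atz(p,(u+.0)/[640,480],.028)[:2] for u in ct[:,0].astype(float)])
    (x,y),r=cv2.minEnclosingCircle(w.astype(np.float32));A=np.c_[2*w,np.ones(len(w))];k=np.linalg.lstsq(A,(w**2).sum(1),rcond=None)[0];print(n,"disc",k[:2],np.sqrt(k[2]+k[:2]@k[:2]),"enc",x,y,r)
    pp=[atz(p,r["centre"],.046) for r in arm.place_of("pin_a",p)[:2]];pp.sort(key=lambda a:-a[0]);d=pp[0]-pp[1];print(pp,"mid",(pp[0]+pp[1])/2,np.linalg.norm(d),np.arctan2(d[1],d[0]))
pp=[atz(T,np.array(u)/[640,480],.04) for u in((412.5,233.2),(417.9,268.2))];d=pp[0]-pp[1];print("mypins",pp,(pp[0]+pp[1])/2,np.linalg.norm(d),np.arctan2(d[1],d[0]))
print("card",atz(T,np.array([413.6,289.6])/[640,480],.03))
for u,z in(((365,217),0),((312,213),0),((410,188),.1),((505,180),.1),((318,205),0),((350,215),0),((289,208),0)): print("furn",u,z,atz(T,np.array(u)/[640,480],z))
h=arm.trace("turntable",S)
```

```text
all [ 0.4696  0.2727 -0.2966]
[[-0.845   0.0148]
 [-0.3427 -0.5414]
 [-0.4162 -1.2336]
 [-0.481  -0.6992]
 [-0.2495  0.4514]
 [ 0.0073  0.3601]
 [-0.8902 -0.344 ]
 [-0.5384  0.1875]
 [ 0.271   0.9969]
 [-0.5164  0.8589]]
side [ 0.4686  0.2748 -0.2945]
top [ 0.4706  0.2719 -0.2989]
posts [array([0.4926, 0.3445, 0.05  ]), array([0.4461, 0.1979, 0.05  ])] 0.1537717935954602 yaw -0.30697379216100185
s grip px pred [[344.5946 270.07  ]]
t grip px pred [[221.3063 260.1139]]
grip tri (array([0.4643, 0.2707, 0.1705]), np.float64(0.0032963257400917927))
side disc [ 0.5061 -0.2043] 0.09666835200163897 enc 0.5051702857017517 -0.20628611743450165 0.10263548791408539
[array([ 0.5499, -0.2153,  0.046 ]), array([ 0.4508, -0.1976,  0.046 ])] mid [ 0.5004 -0.2064  0.046 ] 0.10071859843109907 -0.17703316546867Traceback (most recent call last):
  File "<stdin>", line 21, in <module>
ValueError: max() iterable argument is empty
```

Run:
```python
from fit import *
np.set_printoptions(precision=4,suppress=True)
def circ(p,m,z):
    ct=max(cv2.findContours(m,cv2.RETR_EXTERNAL,cv2.CHAIN_APPROX_NONE)[0],key=len)
    w=np.array([atz(p,u/[640,480],z)[:2] for u in ct[:,0].astype(float)])
    A=np.c_[2*w,np.ones(len(w))];k=np.linalg.lstsq(A,(w**2).sum(1),rcond=None)[0];return k[:2],np.sqrt(k[2]+k[:2]@k[:2])
for i in range(2):
  for n in("top","side"):
    T=arm.get_image(n)
    for r in arm.trace("disc",T)[:1]: print(n,"disc",circ(T,r["region"].astype(np.uint8),.028))
    pp=[atz(T,r["centre"],.046) for r in arm.place_of("pin_a",T)[:2]]
    if len(pp)==2:
        pp.sort(key=lambda a:-a[0]);d=pp[0]-pp[1];print("pins",pp,"mid",(pp[0]+pp[1])/2,np.linalg.norm(d),np.arctan2(d[1],d[0]))
  if 1:
    T=arm.get_image("top")
    hsv=cv2.cvtColor(T["frame"],cv2.COLOR_RGB2HSV);box=np.zeros((480,640),np.uint8);box[205:295,370:460]=1
    m=((hsv[...,2]>185)&(hsv[...,1]<140)).astype(np.uint8)*box; m=cv2.morphologyEx(m,cv2.MORPH_OPEN,np.ones((5,5)))
    print("colour",m.sum(),circ(T,m,.028))
pp=[atz(T,np.array(u)/[640,480],.04) for u in((412.5,233.2),(417.9,268.2))];d=pp[0]-pp[1];print("mypins",pp,(pp[0]+pp[1])/2,np.linalg.norm(d),np.arctan2(d[1],d[0]))
print("card",[atz(T,np.array(u)/[640,480],.044) for u in((400.5,290),(425,290.5))])
for u,z in(((365,217),0),((312,213),0),((410,188),.1),((505,180),.1),((289,208),0)): print("furn",u,z,atz(T,np.array(u)/[640,480],z))
c=cv2.resize(T["frame"][220:300,380:450],None,fx=7,fy=7,interpolation=cv2.INTER_CUBIC);save({"frame":c},"disc1")
```

```text
top disc (array([ 0.506 , -0.2141]), np.float64(0.09144664986137369))
pins [array([ 0.5548, -0.2024,  0.046 ]), array([ 0.4605, -0.2118,  0.046 ])] mid [ 0.5077 -0.2071  0.046 ] 0.09477548305812246 0.09932509665060411
side disc (array([ 0.5048, -0.2039]), np.float64(0.09487882095917671))
pins [array([ 0.5495, -0.208 ,  0.046 ]), array([ 0.4578, -0.2136,  0.046 ])] mid [ 0.5037 -0.2108  0.046 ] 0.09189846319038722 0.06109004945304864
colour 3585 (array([ 0.5065, -0.2153]), np.float64(0.09126072046808549))
top disc (array([ 0.506 , -0.2136]), np.float64(0.09264953886361382))
pins [array([ 0.5522, -0.2111,  0.046 ]), array([ 0.4568, -0.2116,  0.046 ])] mid [ 0.5045 -0.2114  0.046 ] 0.09536744231944241 0.005714919853520244
side disc (array([ 0.5056, -0.2052]), np.float64(0.0990613360177494))
pins [array([ 0.5482, -0.1969,  0.046 ]), array([ 0.4497, -0.1904,  0.046 ])] mid [ 0.4989 -0.1937  0.046 ] 0.09879818108289055 -0.06637137591277416
colour 3585 (array([ 0.5065, -0.2153]), np.float64(0.09126072046808549))
mypins [array([ 0.5513, -0.2094,  0.04  ]), array([ 0.4568, -0.2189,  0.04  ])] [ 0.504  -0.2141  0.04  ] 0.09493144189820703 0.09993518586456836
card [array([ 0.4001, -0.169 ,  0.044 ]), array([ 0.3972, -0.2338,  0.044 ])]
furn (365, 217) 0 [ 0.6069 -0.0878  0.    ]
furn (312, 213) 0 [0.6209 0.0587 0.    ]
furn (410, 188) 0.1 [ 0.6592 -0.1967  0.1   ]
furn (505, 180) 0.1 [ 0.6791 -0.4538  0.1   ]
furn (289, 208) 0 [0.6363 0.1223 0.    ]
```

View pics/disc1.png

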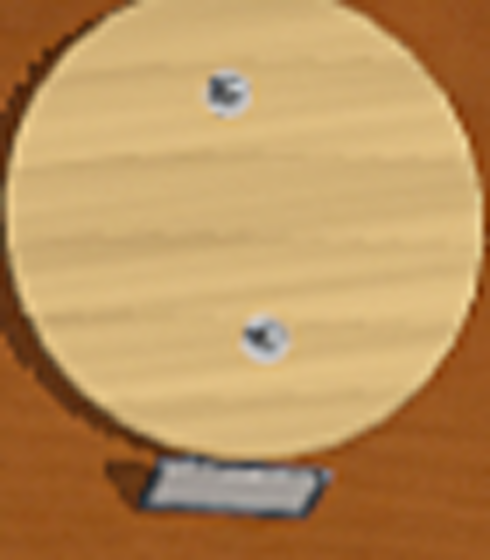

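The crop shows the pins at about (412.2,232.7) and (417.4,267.7). The card holder's upper edge runs (160,460)–(328,472) and its lower edge (142,507)–(308,516), in crop pixels at x7.

Run:
```python
from fit import *
from scipy.spatial.transform import Rotation as R
np.set_printoptions(precision=4,suppress=True)
T=arm.get_image("top");S=arm.get_image("side")
f=lambda u,z: atz(T,((np.array(u)+.5)/7-.5+[380,220])/[640,480],z)[:2]
C=np.array([.505,-.213])
for z,a,b in((.044,(160,460),(328,472)),(0,(142,507),(308,516))):
    A,B=f(a,z),f(b,z);e=A-B;m=(A+B)/2-C;print(z,A,B,np.linalg.norm(e),"edge yaw",np.arctan2(-e[0],e[1]),"dir yaw",np.arctan2(-m[1],-m[0]),np.linalg.norm(m))
P=[f((228,92),.042),f((265,337),.042)];print("pins",P,(P[0]+P[1])/2,np.arctan2(*(P[0]-P[1])[::-1]))
s=arm.observe();M=R.from_rotvec(s["ee_rot"]).as_matrix();print(M,s["position"],s["clock"])
c=cv2.resize(S["frame"][190:250,285:385],None,fx=7,fy=7,interpolation=cv2.INTER_CUBIC);save({"frame":c},"disc2")
```

```text
0.044 [ 0.4123 -0.1747] [ 0.4063 -0.2381] 0.06368024085045207 edge yaw -0.09484217911422033 dir yaw -0.0691882963968705 0.09595740905406693
0 [ 0.3976 -0.175 ] [ 0.3925 -0.2398] 0.06497912395456638 edge yaw -0.07842048302601994 dir yaw -0.050580687898772805 0.11008293660767024
pins [array([ 0.5522, -0.2081]), array([ 0.4579, -0.2172])] [ 0.5051 -0.2126] 0.09677086145014868
[[-0.9384  0.3456  0.    ]
 [ 0.3456  0.9384 -0.    ]
 [-0.     -0.     -1.    ]] [0.216  0.5865 0.2267] 2.95
```

View pics/disc2.png

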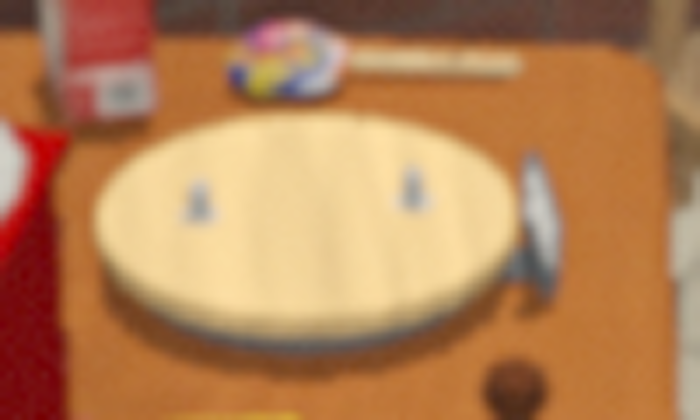

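carry_out --claw '[9,9,9,9,9,9,9,9,9,9,9,9,9,9]' --delta_pos '[[-2.89,-1.73,-0.2],[-2.89,-1.73,-0.2],[-2.89,-1.73,-0.2],[-2.89,-1.73,-0.2],[-2.89,-1.73,-0.2],[-2.89,-1.73,-0.2],[-2.89,-1.73,-0.2],[-2.89,-1.73,-0.2],[-2.89,-1.73,-0.2],[-2.89,-1.73,-0.2],[-2.89,-1.73,-0.2],[-2.89,-1.73,-0.2],[0,0,0],[0,0,0]]' --angular '[[0,0,0],[0,0,0],[0,0,0],[0,0,0],[0,0,0],[0,0,0],[0,0,0],[0,0,0],[0,0,0],[0,0,0],[0,0,0],[0,0,0],[0,0,-0.055],[0,0,0]]'

```text
clock: 4.35
position: [0.4703, 0.271, 0.2509]
ee_rot: [0.468, 3.106, 0.0]
force: [-0.1, -0.1, 0.1]
width: 0.983
gripper_force: 0.0
```

carry_out --claw '[6,5,5,5,5,5,5,5,5]' --delta_pos '[[0,0.1,0],[0,0,1.4],[0,0,1.4],[0,0,1.4],[0,0,1.4],[0,0,1.4],[0,0,1.4],[0,0,1.0],[0,0,0]]' --angular '[[0,0,0],[0,0,0],[0,0,0],[0,0,0],[0,0,0],[0,0,0],[0,0,0],[0,0,0],[0,0,0]]'

```text
clock: 5.25
position: [0.4688, 0.2731, 0.1555]
ee_rot: [-0.465, -3.105, 0.002]
force: [0.0, 0.5, -0.6]
width: 0.546
gripper_force: 0.0
```

Run:
```python
from h import *
S=arm.get_image("side");T=arm.get_image("top")
a=cv2.resize(T["frame"][215:315,180:280],None,fx=4,fy=4);b=cv2.resize(S["frame"][230:370,295:395],None,fx=4,fy=4)
im=np.zeros((560,800,3),np.uint8);im[:400,:400]=a;im[:,400:]=b;save({"frame":im},"grasp1")
```

```text
(no output)
```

View pics/grasp1.png

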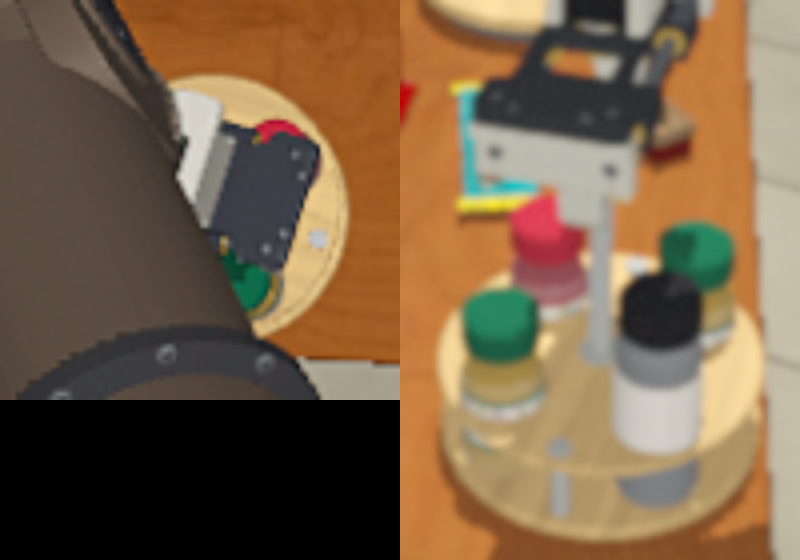

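The gripper straddles the grip. The fingertip is at crop (577,212) and the stem at (597,200), which fits once the finger's sideways offset is counted. Closing now.

carry_out --claw '[0,0,0,0,0,0,0,0]' --delta_pos '[[0,0,0],[0,0,0],[0,0,0],[0,0,0],[0,0,0],[0,0,0],[0,0,0],[0,0,0]]' --angular '[[0,0,0],[0,0,0],[0,0,0],[0,0,0],[0,0,0],[0,0,0],[0,0,0],[0,0,0]]' --force 50

```text
clock: 6.15
position: [0.47, 0.2729, 0.1568]
ee_rot: [0.466, 3.107, 0.0]
force: [-0.1, 0.2, 0.3]
width: 0.153
gripper_force: 50.0
```

carry_out --claw '[0,0,0,0,0,0,0,0,0,0,0,0,0,0,0,0]' --delta_pos '[[0,0,-0.2],[0,0,-0.4],[0,0,-0.6],[0,0,-0.8],[0,0,-1],[0,0,-1],[0,0,-1],[0,0,-1],[0,0,-1],[0,0,-1],[0,0,-1],[0,0,-0.8],[0,0,-0.6],[0,0,-0.4],[0,0,-0.2],[0,0,0]]' --angular '[[0,0,0],[0,0,0],[0,0,0],[0,0,0],[0,0,0],[0,0,0],[0,0,0],[0,0,0],[0,0,0],[0,0,0],[0,0,0],[0,0,0],[0,0,0],[0,0,0],[0,0,0],[0,0,0]]'

```text
clock: 7.75
position: [0.47, 0.2728, 0.2667]
ee_rot: [-0.466, -3.107, -0.0]
force: [0.4, -0.2, -8.0]
width: 0.148
gripper_force: 50.0
```

carry_out --claw '[0,0,0,0,0,0,0,0,0,0,0,0,0,0,0,0,0,0,0,0]' --delta_pos '[[-0.26,-0.67,0],[-0.52,-1.33,0],[-0.78,-2,0],[-1.04,-2.67,0],[-1.04,-2.67,0],[-1.04,-2.67,0],[-1.04,-2.67,0],[-1.04,-2.67,0],[-1.04,-2.67,0],[-1.04,-2.67,0],[-1.04,-2.67,0],[-1.04,-2.67,0],[-1.04,-2.67,0],[-1.04,-2.67,0],[-1.04,-2.67,0],[-1.04,-2.67,0],[-1.04,-2.67,0],[-0.78,-2,0],[-0.52,-1.33,0],[-0.26,-0.67,0]]' --angular '[[0,0,0],[0,0,0],[0,0,0],[0,0,0],[0,0,0],[0,0,0],[0,0,0],[0,0,0],[0,0,0],[0,0,0],[0,0,0],[0,0,0],[0,0,0],[0,0,0],[0,0,0],[0,0,0],[0,0,0],[0,0,0],[0,0,0],[0,0,0]]'

```text
clock: 9.75
position: [0.5044, -0.2157, 0.2666]
ee_rot: [-0.471, -3.106, 0.002]
force: [-0.1, 0.7, -7.6]
width: 0.149
gripper_force: 50.0
```

carry_out --claw '[0,0,0,0,0,0,0,0,0,0,0,0]' --delta_pos '[[0,0,0.2],[0,0,0.4],[0,0,0.6],[0,0,0.6],[0,0,0.6],[0,0,0.6],[0,0,0.6],[0,0,0.4],[0,0,0.2],[0,0,0],[0,0,0],[0,0,0]]' --angular '[[0,0,-0.02],[0,0,-0.04],[0,0,-0.05],[0,0,-0.06],[0,0,-0.06],[0,0,-0.06],[0,0,-0.05],[0,0,-0.04],[0,0,-0.02],[0,0,0],[0,0,0],[0,0,0]]'

```text
clock: 10.95
position: [0.5059, -0.2128, 0.225]
ee_rot: [-0.16, 3.137, -0.0]
force: [0.7, -0.2, -8.2]
width: 0.149
gripper_force: 50.0
```

Run:
```python
from fit import *
np.set_printoptions(precision=4,suppress=True)
S=arm.get_image("side");T=arm.get_image("top");s=arm.observe();print(s["position"],s["ee_rot"],s["force"],s["ft_torque"],s["gripper_force"])
a=cv2.resize(T["frame"][200:300,370:470],None,fx=4,fy=4);b=cv2.resize(S["frame"][110:260,290:390],None,fx=4,fy=4)
im=np.zeros((600,800,3),np.uint8);im[:400,:400]=a;im[:,400:]=b;save({"frame":im},"hover1")
print(caps(S,(290,110,390,260)),caps(T,(370,200,470,300)))
```

```text
[ 0.5059 -0.2129  0.2249] [-0.1601  3.1371 -0.0001] [ 0.2872 -0.5232 -7.6542] [ 0.0425 -0.0378 -0.0045] 49.99615788459778
[('green', np.int32(36), np.float64(337.1), np.float64(172.0)), ('green', np.int32(97), np.float64(314.6), np.float64(186.7)), ('green', np.int32(71), np.float64(318.0), np.float64(255.5)), ('red', np.int32(155), np.float64(312.7), np.float64(174.9)), ('red', np.int32(29), np.float64(296.7), np.float64(193.4)), ('red', np.int32(191), np.float64(291.7), np.float64(238.8)), ('black', np.int32(296), np.float64(327.8), np.float64(125.1)), ('black', np.int32(123), np.float64(344.0), np.float64(175.8))] [('green', np.int32(64), np.float64(439.8), np.float64(255.8)), ('black', np.int32(2301), np.float64(434.6), np.float64(241.0)), ('black', np.int32(56), np.float64(408.5), np.float64(259.5))]
```

View pics/hover1.png

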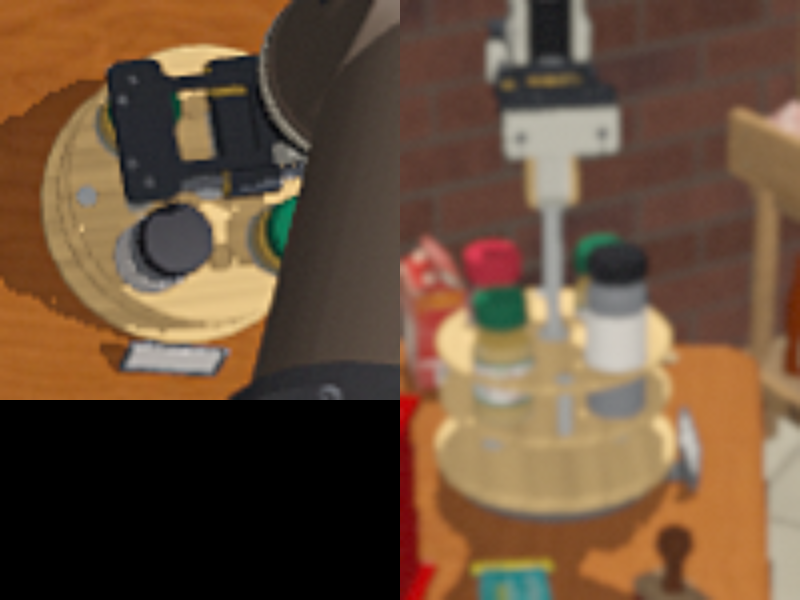

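The caddy is held upright above the disc. In the top crop the tall jar is at (150,250) on the front-left, and in the side view the caddy plates (centre ≈554) line up with the disc (≈555). I'll nudge x by -1 mm and lower it.

carry_out --claw '[0,0,0,0,0,0,0,0,0,0,0,0]' --delta_pos '[[0.08,0.05,0.3],[0,0,0.5],[0,0,0.5],[0,0,0.4],[0,0,0.2],[0,0,0.2],[0,0,0.2],[0,0,0.2],[0,0,0.2],[0,0,0.1],[0,0,0],[0,0,0]]' --angular '[[0,0,0],[0,0,0],[0,0,0],[0,0,0],[0,0,0],[0,0,0],[0,0,0],[0,0,0],[0,0,0],[0,0,0],[0,0,0],[0,0,0]]'

```text
clock: 12.25
position: [0.505, -0.2127, 0.1968]
ee_rot: [-0.16, 3.137, -0.0]
force: [-0.2, 0.8, -8.2]
width: 0.146
gripper_force: 50.0
```

No contact force at 6 mm below the pin tips, so the pins are entering the holes. Continuing down.

carry_out --claw '[0,0,0,0,0,0,0,0]' --delta_pos '[[0,0,0.2],[0,0,0.2],[0,0,0.2],[0,0,0.2],[0,0,0.2],[0,0,0.1],[0,0,0],[0,0,0]]' --angular '[[0,0,0],[0,0,0],[0,0,0],[0,0,0],[0,0,0],[0,0,0],[0,0,0],[0,0,0]]'

```text
clock: 13.05
position: [0.5049, -0.2126, 0.1856]
ee_rot: [0.16, -3.137, 0.0]
force: [0.5, -2.1, -9.0]
width: 0.151
gripper_force: 50.0
```

carry_out --claw '[0,0,0,0,0]' --delta_pos '[[0,0,0.1],[0,0,0.05],[0,0,0],[0,0,0],[0,0,0]]' --angular '[[0,0,0],[0,0,0],[0,0,0],[0,0,0],[0,0,0]]'

```text
clock: 13.55
position: [0.5051, -0.2128, 0.1848]
ee_rot: [-0.16, 3.137, -0.0]
force: [-2.4, -1.8, 4.9]
width: 0.15
gripper_force: 50.0
```

Seated: z stopped at 0.1848, which puts the underside at 28 mm, with an upward contact force. Turning now by about 0.61 rad.

carry_out --claw '[0,0,0,0,0,0,0,0,0,0,0,0,0,0,0,0,0,0]' --delta_pos '[[0,0,0],[0,0,0],[0,0,0],[0,0,0],[0,0,0],[0,0,0],[0,0,0],[0,0,0],[0,0,0],[0,0,0],[0,0,0],[0,0,0],[0,0,0],[0,0,0],[0,0,0],[0,0,0],[0,0,0],[0,0,0]]' --angular '[[0,0,-0.01],[0,0,-0.02],[0,0,-0.03],[0,0,-0.04],[0,0,-0.05],[0,0,-0.05],[0,0,-0.05],[0,0,-0.05],[0,0,-0.05],[0,0,-0.05],[0,0,-0.05],[0,0,-0.05],[0,0,-0.04],[0,0,-0.03],[0,0,-0.02],[0,0,-0.01],[0,0,0],[0,0,0]]'

```text
clock: 15.35
position: [0.5045, -0.2133, 0.1848]
ee_rot: [1.08, -2.95, 0.001]
force: [-5.0, -3.5, 8.1]
width: 0.15
gripper_force: 50.0
```

Run:
```python
from fit import *
np.set_printoptions(precision=4,suppress=True)
S=arm.get_image("side");T=arm.get_image("top");s=arm.observe();print(s["position"],s["ee_rot"],s["force"],s["ft_torque"],s["gripper_force"])
a=cv2.resize(T["frame"][200:300,370:470],None,fx=4,fy=4);b=cv2.resize(S["frame"][110:260,290:390],None,fx=4,fy=4)
im=np.zeros((600,800,3),np.uint8);im[:400,:400]=a;im[:,400:]=b;save({"frame":im},"turn1")
print(caps(S,(290,110,390,260)),caps(T,(370,200,470,300)))
C=np.array([.505,-.2127])
for y in(-.05,-.07,-.09): X=[C[0]-.0594*np.cos(y),C[1]-.0594*np.sin(y)];print("pred jar cap",y,proj(T,[*X,.154]),proj(S,[*X,.150]))
for p in(T,S): 
    for r in arm.place_of("tall_jar",p)[:1]: X=atz(p,r["centre"],.036)[:2]-C; print(r["conf"],X,np.arctan2(-X[1],-X[0]))
```

```text
[ 0.5045 -0.2133  0.1848] [ 1.0797 -2.9499  0.001 ] [-6.3073 -3.5378  8.4183] [-0.7108  1.3883  0.0049] 50.00104308128357
[('green', np.int32(36), np.float64(333.6), np.float64(183.6)), ('green', np.int32(89), np.float64(326.9), np.float64(201.0)), ('green', np.int32(71), np.float64(318.0), np.float64(255.5)), ('red', np.int32(222), np.float64(305.6), np.float64(192.4)), ('red', np.int32(193), np.float64(291.7), np.float64(238.6)), ('black', np.int32(71), np.float64(328.3), np.float64(116.8)), ('black', np.int32(218), np.float64(335.7), np.float64(139.3)), ('black', np.int32(28), np.float64(312.9), np.float64(146.9)), ('black', np.int32(30), np.float64(323.4), np.float64(149.9)), ('black', np.int32(114), np.float64(348.2), np.float64(183.7))] [('green', np.int32(139), np.float64(396.9), np.float64(241.6)), ('red', np.int32(176), np.float64(420.6), np.float64(220.7)), ('black', np.int32(1448), np.float64(446.5), np.float64(248.4)), ('black', np.int32(653), np.float64(417.5), np.float64(244.9))]
pred jar cap -0.05 [[424.5447 267.3712]] [[347.4502 184.1088]]
pred jar cap -0.07 [[424.0565 267.3526]] [[347.4411 184.2723]]
pred jar cap -0.09 [[423.5684 267.3241]] [[347.424  184.4359]]
0.58 [-0.0576 -0.0025] 0.04266606053181878
0.8 [-0.0584  0.0262] -0.42181519805864465
```

View pics/turn1.png

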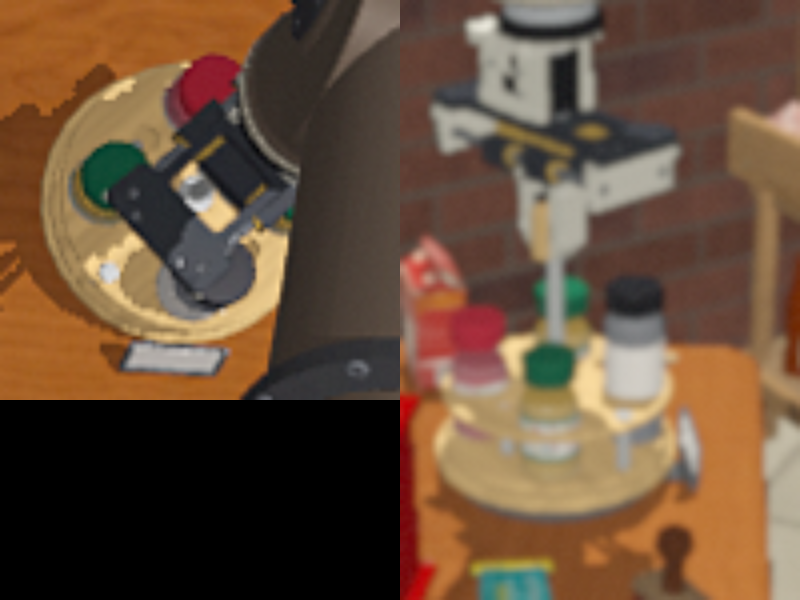

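The turned view has the tall jar right behind the card holder (top crop (205,285), side crop (635,335)), all jars standing and the foot plate on the disc. I'll check the yaw from the visible caps and the post.

Run:
```python
from fit import *
np.set_printoptions(precision=4,suppress=True)
S=arm.get_image("side");T=arm.get_image("top")
q=.042;b=.028
obs=[(S,[-q,q,.123+b],(348.2,183.7)),(S,[q,q,.095+b],(326.9,201)),(T,[q,q,.097+b],(396.9,241.6)),(T,[0,.077,.05+b],(396.6,267.6)),(T,[q,-q,.097+b],(420.6,220.7)),(S,[q,-q,.095+b],(319.1,192.4))]
def res(v,o):
    c,s=np.cos(v[2]),np.sin(v[2]);r=[]
    for p,X,uv in o: r+=list(proj(p,[v[0]+c*X[0]-s*X[1],v[1]+s*X[0]+c*X[1],X[2]+(v[3] if len(v)>3 else 0)])[0]-uv)
    return np.array(r)
f=least_squares(res,[.505,-.2128,.7],args=(obs[:5],),loss="soft_l1");print(f.x,res(f.x,obs[:5]).reshape(-1,2))
f=least_squares(res,[.505,-.2128,.7,0],args=(obs[:5],),loss="soft_l1");print(f.x)
s=arm.observe();print(s["force"],s["clock"],s["dq"].max())
```

```text
[ 0.5069 -0.2111  0.7423] [[-1.3777  0.272 ]
 [-0.7411  0.2007]
 [ 0.4445  2.0446]
 [-0.3901  0.1657]
 [ 0.1132  0.14  ]]
[ 0.5066 -0.2105  0.7391  0.0015]
[-5.9344 -3.6545  7.941 ] 15.65 0.001714625617708936
```

carry_out --claw '[0,0,0,0,0]' --delta_pos '[[0.05,0,0],[0,0,0],[0,0,0],[0,0,0],[0,0,0]]' --angular '[[0,0,-0.005],[0,0,0],[0,0,0],[0,0,0],[0,0,0]]'

```text
clock: 16.15
position: [0.5044, -0.2133, 0.1848]
ee_rot: [-1.087, 2.947, -0.001]
force: [-4.4, -3.1, 7.0]
width: 0.151
gripper_force: 50.0
```

```bash
python3 -c "
from cell import arm
print(arm.sign_off())"
```

```text
the job is handed in; nothing more can be done
None
```

The caddy is seated flush on the turntable and turned so the tall jar stands behind the price-card holder (to within about 0.03 rad), all four jars are upright, and the arm is still gripping the wooden grip; I handed the job in at 16 s.

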